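# Latch the hold-down frame and hold a hardness probe on the ground spot

## Robot

A 6-joint arm with a two-finger parallel gripper is mounted at the origin on the work surface. World frame = base frame: x ahead of the robot, y to its left, z up, the work surface at z = 0. Lengths are in m, angles in degrees, forces in N, time in s.
With the tool pointing down it reaches from about 0.35 to 0.95 m from the base axis. Payload 17.4 kg.
Tool frame: the origin (TCP) lies midway between the tips of the shut fingers; the grasp point (between the pads) lies 19 mm behind it (arm.hold_point_z is the distance from the TCP to the grasp point, in m); z points along the fingers, y is the line along which they close (so a half turn about z gives the same grasp; the last joint's range is limited). The gripper opens to 93 mm and grips with 3 to 60 N. Pads are 15 mm wide; open, the fingers measure 128 mm over their backs; the gripper's body (75 mm by 188 mm) begins 65 mm behind the grasp point.
Start: joints at [-78.598, 6.646, 82.598, -0, 90.757, -2.166], TCP at [0.158, -0.656, 0.193] pointing down, gripper open.
Joint ranges: [-162.19, 162.19], [-47.58, 125.68], [4.15, 143.07], [-65.23, 245.23], [0.69, 171.88], [-170.13, 170.13]. Speed limits (degrees/s): [108.29, 108.29, 127.2, 180, 180, 180].

## Interface

Orientations are given as a 3x3 rotation matrix whose columns are the frame's x, y, z axes.
In Python, from station import monitor, optics, finish_job, arm gives the robot as it stands. The module is installed in compiled form; this text tells all that it offers.
- The arm moves only by the tool arm_command, never from a script. Its argument "moves" is a list of rows, each a list of 7 numbers: the shift along the world's x, y, z each as a share of 12 cm, from -1 to 1, then the turn, a rotation vector about the world's x, y, z each as a share of 45 degrees, from -1 to 1, then the opening, from 0 (shut) to 1 (fully open). In form: [[x, y, z, rx, ry, rz, claw], ...]. A call has 1 to 10 rows; each row is the pose to reach, as a shift and turn from the pose commanded when the call began; what a row does not reach only later rows make up. A row lasts 1/8 s, in which the tool goes at most 62.5 mm and 10.7 degrees, less where a joint would pass 70% of its speed; a pose out of reach is approached as far as the arm can. A call with a number of a shift or a turn outside -1 to 1 is refused whole. A call with a gripper value outside its range is refused whole. The fingers move at their own pace and stop on an object; "force" is the grip in N (left out, the last holds). Time passes only in rows, so rows that repeat a pose let the fingers close. It gives the time, the measured TCP pose, the force, the opening and the grip force at its end, in the units of the state.
- monitor.get_obs(): the state, without advancing time (a new reading comes with each control period).
- optics.snapshot(name): name is "scene" or "side" or "wrist"; returns a dict with "color" (400x640x3 uint8, blue, green, red), "mtx" (3x3 intrinsics, pixels), "R" (3x3) and "t" (3): a world point X has camera coordinates R X + t; the wrist camera has in their place "tool_from_camera" (4x4, takes a point from camera to tool coordinates, whose origin is the TCP and whose axes are the flange's). Camera axes: x right, y down, z forward; pixel columns grow to the right and rows downward; lengths in m; the calibration is good to about 2 mm. A picture is of the moment at which its call begins: read the wrist's pose just before it. There is no depth.
- finish_job(): hands the job in; it is judged then, once.
Trained networks look in a picture, given as the dict that the camera call returned (one of the last four; its "shot" number tells which), for a name from the list of things; names that differ only in an ending like _2 or _b are one class to them, and where a whole thing is asked for, a point or a joint stands for the part that bears it (a point fixed in the world has none). Each returns a list of dicts, best first, with "confidence" (0 to 1); they miss things now and then, are a little off and sometimes report something else, mostly with a low value. They report only what shows in the picture. A call takes as long as a camera call. They do not tell look-alikes from the thing itself.
- optics.masks_of(picture, target): "pixels" (400x640 bool, what is visible of it).
- optics.landmark_of(picture, target): "at" ([x, y, z] in m, in world coordinates, good to about 4 mm: a listed point, or the origin of a listed thing).
The state is a dict: "time_s": time; "joints": joint angles; "qd": joint speeds; "effort": joint torques, N m; "eef_pos": TCP position; "eef_rot": TCP orientation; "ft_force": force on the tool from outside, world axes, zero at the start; "torque": the same for the moment, N m; "finger_gap": finger opening in m; "grasp_force": force on a finger pad.
Only numpy, scipy, OpenCV 4.12 (cv2) and the standard library are available. Lean on these libraries where they do the work, as an engineer would, in place of code of your own. Each camera call takes 0.05 s, during which the arm holds its last target. There are 200 camera calls.

## Task

Get a hardness reading of the dark steel block lying under the hold-down frame: first secure the frame by turning its latch by the black knob a full quarter turn to its stop, so that the nose lies across the frame's front edge. Then lift the pen-type hardness probe out of its stand and set its sprung tip on the middle of the bright ground spot, upright and gently, pressed until the tip is pushed about half way into the sleeve. Finish while still gripping the probe and holding it there, for the reading; do not shift the block, and leave the hammer, the white bottle and the round reference block where they are.

Things in the scene. Friction and masses are not known exactly. Their poses are not given: they have to be found in the camera images.
- fixture: Steel hold-down fixture, fixed to the bench: base plate 200 x 140 x 18 mm (its x -105 to +95 mm). Origin under the base on the bench; x points from latch side to hinge side, y left of that, z up. Latch pivot at x -75, y 0. On it lies the hinged frame; through the frame's window the block's top (z 32 mm) is seen.
- leaf (a joint): Hinge of the hold-down frame, rad: 0 = shut down over the block (as it starts), grows as its front edge is lifted. It lies by its own weight (0.3 kg).
- leaf_front (a point): Middle of the frame's front edge, on its top face, 43 mm above the bench. The frame: aluminium, 10 mm thick, 112 mm wide; in the fixture's frame x from -55 to +71 mm, with a window 64 (x) by 50 (y) mm centred on x +5, y 0.
- latch (a joint): Latch angle, rad. 0 = open: knob arm to the fixture's +y, 34 mm nose clear of the frame. Starts between 0 and 0.35. Turning it counter-clockwise seen from above (knob from +y towards -x) raises the value to a stop at 1.571 = secured: nose over the frame's front edge, knob arm to the fixture's -x. It stays where left; friction about 1.5 N at the knob.
- latch_pivot (a point): Point on the latch's vertical pivot axis, at the top of the dark steel bar, 51.5 mm above the bench. The pivot's screw head stands up to 58.5 mm.
- latch_knob (a point): Middle of the latch's upright black knob, 68.5 mm above the bench, on a 50 mm circle about the pivot: a round post 16 mm in diameter and 34 mm tall (51.5 to 85.5 mm above the bench). The point turns with the latch: its y axis points from the pivot outward.
- block: Dark hardened steel block 88 x 76 x 14 mm, 0.7 kg, loose on the fixture's base under the frame. Origin at the centre of its underside.
- spot (a point): Centre of the bright ground spot, a disc 24 mm in diameter on the top of the block, 32 mm above the bench; z points up, square to the face. It lies inside the frame's window, at least 15 mm from the window's edge.
- probe: Cordless pen-type hardness probe, about 0.2 kg, upright in its stand, tip down. Origin at the centre of the lower end of its steel sleeve, z up along the probe. Sleeve 16 mm in diameter, z 0 to 40 mm; above it a grey flat-sided body 30 (x) by 24 (y) mm, z 40 to 130 mm (top). In the stand its origin is 26 mm above the bench, the grey body resting on the stand's top.
- probe_tip (a point): Point of the probe's sprung tip, on the probe's axis, 10 mm below the end of the sleeve when free. The tip is a 7 mm pin ending in a 4 mm flat.
- probe_nose (a joint): How far the sprung tip is pushed into the sleeve, m: 0 free, 0.008 fully in; half way is 0.004. The spring pushes with 2 N from the start plus 0.8 N per mm (about 5 N half way).
- stand: Probe stand, loose, 0.9 kg: black foot 90 x 90 x 12 mm with a grey post 52 x 52 mm, 66 mm tall in all. Round hole 21 mm wide from the top down to 12 mm above the bench; the sleeve hangs in it. Left or right of the fixture. Origin under its centre; axes parallel to the probe's.
- ref_block: Round steel reference block, 64 mm in diameter, 15 mm tall, loose on the bench on the other side of the fixture from the stand. Origin under its centre. Leave it.
- hammer: Hammer 260 mm long lying on the bench to the left. Leave it.
- bottle: White plastic bottle, 66 mm in diameter, 170 mm tall, to the right. Leave it.
Mind the look-alikes: they are no part of the job. Of the things shaped like the fixture, the steel one is meant.

How it is judged (in metres and radians):
On the way, in this order (a step that is already met when the one before it is completed fails the run):
1. the latch is turned to its stop over the shut frame (value of joint latch above 1.42 rad and value of joint leaf below 0.03 rad), for 0.2 s.
2. the probe is gripped and lifted clear of its stand (z of probe in the frame of stand above 0.07 m and contact force between the fingers and probe above 1 N), for 0.1 s.
At the end, for the whole second after the job is handed in: Frame shut, latch within 0.15 rad of its stop; gripper holds the probe still, within 5 deg of upright, tip within 6 mm of the spot's centre, pushed in 2 to 6.5 mm (2 to 12 N), touching neither fixture nor stand; block moved under 6 mm, hammer, bottle, reference block under 30 mm (all of step 1 and distance between probe_tip and spot below 0.006 m and angle between probe's own z axis and vertical below 0.087 rad and value of joint probe_nose between 0.002 and 0.0065 m and contact force between probe and block between 2 and 12 N and contact force between the fingers and probe above 1 N and contact force between probe and fixture below 0.2 N and contact force between probe and stand below 0.2 N and linear speed of probe below 0.01 m/s and distance of block from where it was at the start of the episode below 0.006 m and distance of each of hammer, bottle, ref_block from where it was at the start of the episode below 0.03 m); the arm keeps its last pose, push and grip.
It fails at once if the probe is driven hard into the block (over 20 N) (contact force between probe and block above 20 N).
It fails at once if the hammer, bottle or reference block is pushed away (distance of any of hammer, bottle, ref_block from where it was at the start of the episode above 0.03 m).
It also fails if it takes over 58 s, if anything falls off the work surface, if the arm or the gripper's body presses on something with over 40 N, if the wrist force passes 120 N, or if a joint passes its speed limit or range.

## Working session

There is one attempt and no reset: what is moved stays moved. The work goes in short steps, Python scripts to look and compute and a tool call to move; the robot and the scene stay as the last step left them, time stands still between calls to the robot, and variables do not carry over. Pictures are saved under pics/ and viewed, at most 11 in all, crops included, and the job is handed in when it is done.

Besides the shell and the picture viewer there is one more tool, called after ">>>" as name(argument=value, ...), one argument or row to a line, values as JSON. arm_command: Moves the arm, as the interface text tells. Its arguments: {"type":"object","properties":{"moves":{"type":"array","items":{"type":"array","items":{"type":"number","minimum":-1,"maximum":1}}},"force":{"type":"number"}},"required":["moves"]}

```bash
mkdir -p pics && cat > h.py <<'E'
import numpy as np, cv2
from station import monitor, optics, finish_job, arm
np.set_printoptions(precision=4,suppress=True)
def proj(p,X):
    c=p["R"]@np.array(X)+p["t"]; u=p["mtx"]@c; return u[:2]/u[2]
def ray(p,uv,z):
    d=p["R"].T@np.linalg.inv(p["mtx"])@np.array([uv[0],uv[1],1.]); o=-p["R"].T@p["t"]
    return o+d*(z-o[2])/d[2]
E
python3 - <<'E'
from h import *
for n in ["scene","side"]:
    p=optics.snapshot(n); cv2.imwrite(f"pics/{n}0.png",p["color"])
    print(n,"cam",-p["R"].T@p["t"])
    for t in ["fixture","latch_pivot","latch_knob","leaf_front","spot","probe","stand","ref_block","hammer","bottle","block"]:
        for r in optics.landmark_of(p,t): print(t,np.array(r["at"]),round(r["confidence"],2),proj(p,r["at"]).round())
print(monitor.get_obs(), arm.hold_point_z)
E
```

```text
scene cam [ 1.405  -0.3174  1.3274]
fixture [ 0.6002 -0.0595  0.0016] 0.83 [304. 219.]
fixture [0.7169 0.1898 0.0023] 0.79 [389. 226.]
latch_pivot [0.6489 0.2184 0.0513] 0.56 [390. 198.]
latch_pivot [ 0.5258 -0.0404  0.0488] 0.42 [302. 191.]
latch_pivot [0.5256 0.0049 0.0668] 0.31 [315. 184.]
latch_knob [0.5224 0.0062 0.068 ] 0.6 [315. 183.]
latch_knob [0.6728 0.2644 0.071 ] 0.55 [407. 197.]
leaf_front [ 0.5499 -0.0439  0.0457] 0.78 [304. 198.]
leaf_front [ 0.572  -0.4961  0.0032] 0.7 [169. 251.]
leaf_front [0.6651 0.2111 0.0425] 0.66 [390. 204.]
spot [ 0.6096 -0.062   0.0322] 0.74 [304. 216.]
probe [ 0.5278 -0.2852  0.0229] 0.81 [231. 217.]
stand [ 0.5293 -0.2945  0.0032] 0.95 [229. 221.]
ref_block [ 0.5083  0.3122 -0.0024] 0.77 [396. 169.]
hammer [ 0.5602  0.4741 -0.0019] 0.84 [444. 168.]
bottle [ 0.5751 -0.4964  0.0024] 0.78 [169. 252.]
bottle [ 0.5495 -0.0451  0.0445] 0.38 [303. 198.]
block [ 0.6057 -0.0544  0.0168] 0.71 [306. 217.]
side cam [-0.1286  1.0356  1.0955]
fixture [ 0.7192  0.1893 -0.002 ] 0.82 [258. 228.]
fixture [ 0.5983 -0.0577  0.0005] 0.74 [330. 202.]
latch_pivot 
[... 612 characters left out ...]
  0.4736 -0.0028] 0.72 [235. 306.]
bottle [ 0.5654 -0.4963 -0.0019] 0.89 [397. 149.]
block [ 0.6077 -0.0553  0.0153] 0.42 [328. 198.]
{'time_s': 1.2, 'joints': array([-78.5986,   6.6474,  82.5968,  -0.0009,  90.7576,  -2.1649]), 'qd': array([ 0.0567, -0.1214,  0.0173,  0.0403, -0.0695,  0.0384]), 'effort': array([ -0.0001, -72.1028, -62.2759,   0.078 ,   0.0185,  -0.    ]), 'eef_pos': array([ 0.1583, -0.6562,  0.1933]), 'eef_rot': array([[ 0.9721,  0.2346, -0.    ],
       [ 0.2346, -0.9721,  0.    ],
       [-0.    , -0.    , -1.    ]]), 'ft_force': array([ 0.2198,  0.5435, -0.3184]), 'torque': array([ 0.0055,  0.0114, -0.012 ]), 'grasp_force': 0.0, 'finger_gap': 0.09257486563323887} 0.0188
```

```bash
python3 - <<'E'
import cv2,numpy as np
a=cv2.imread("pics/scene0.png"); b=cv2.imread("pics/side0.png")
cv2.imwrite("pics/c1.png",cv2.resize(a[120:290,140:480],(800,400),interpolation=3))
cv2.imwrite("pics/c2.png",cv2.resize(b[130:330,210:430],(660,600),interpolation=3))
E
```

```text
(no output)
```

View pics/c1.png

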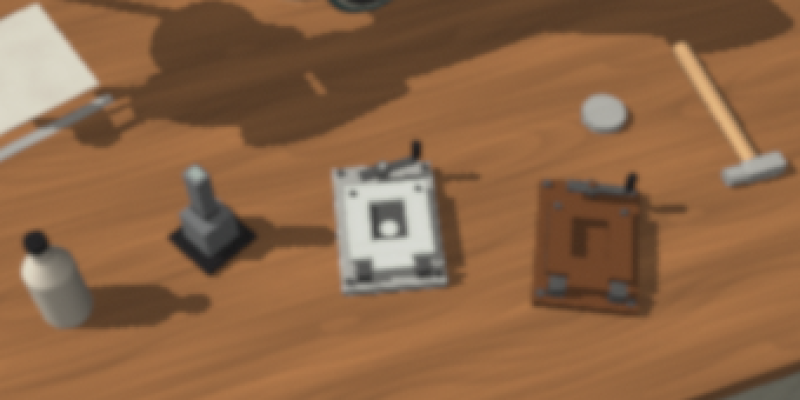

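View pics/c2.png

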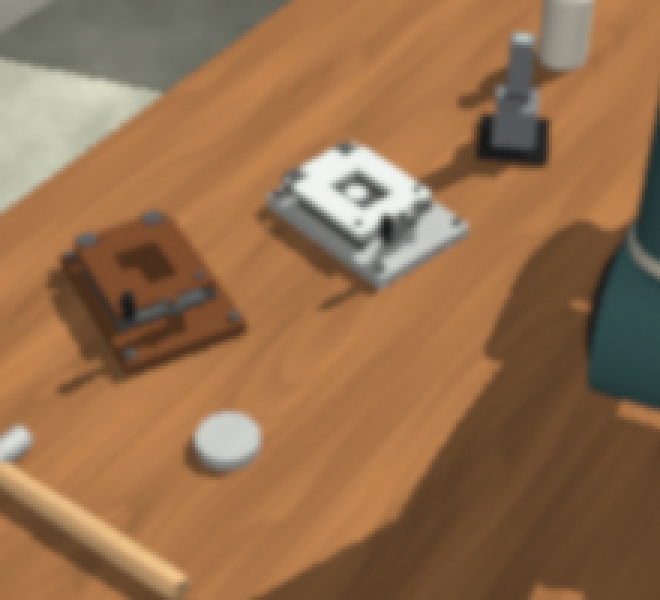

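Candidates: the light steel fixture (scene pixel 304,219) and a brown wooden copy (389,226). I choose the steel one. There is one probe, in its stand at (231,217). I'll move in past the bottle with clearance, then check close up with the wrist camera.

>>> arm_command(
  moves=[
    [0.4,0.5,0.6,0,0,0.2,1],
    [0.7,1,1,0,0,0.45,1],
    [0.7,1,1,0,0,0.7,1],
    [0.7,1,1,0,0,0.9,1],
  ],
)

```text
time_s: 1.7
eef_pos: [0.2441, -0.5347, 0.3178]
eef_rot: [[0.58, 0.815, 0.003], [0.815, -0.58, -0.005], [-0.003, 0.005, -1.0]]
ft_force: [0.9, -0.5, -0.8]
finger_gap: 0.0935
grasp_force: 0.0
```

>>> arm_command(
  moves=[
    [0.35,0.5,0,0,0,0.2,1],
    [0.7,1,0.1,0,0,0.45,1],
    [0.7,1,0.1,0,0,0.7,1],
    [0.7,1,0.1,0,0,0.85,1],
  ],
)

```text
time_s: 2.2
eef_pos: [0.3273, -0.4148, 0.3262]
eef_rot: [[-0.048, 0.999, 0.001], [0.999, 0.048, -0.001], [-0.001, 0.001, -1.0]]
ft_force: [-0.4, -0.7, -0.0]
finger_gap: 0.093
grasp_force: 0.0
```

>>> arm_command(
  moves=[
    [0.35,0.5,0,0,0,0,1],
    [0.7,1,0.1,0,0,0,1],
    [0.7,1,0.1,0,0,0,1],
  ],
)

```text
time_s: 2.58
eef_pos: [0.4116, -0.2939, 0.3382]
eef_rot: [[-0.043, 0.999, 0.001], [0.999, 0.043, -0.0], [-0.001, 0.001, -1.0]]
ft_force: [0.2, -0.0, -0.2]
finger_gap: 0.0929
grasp_force: 0.0
```

```bash
cat >> h.py <<'E'
def wrist():
    o=monitor.get_obs(); p=optics.snapshot("wrist")
    T=np.eye(4); T[:3,:3]=o["eef_rot"]; T[:3,3]=o["eef_pos"]
    M=np.linalg.inv(T@p["tool_from_camera"]); p2=dict(p); p2["R"]=M[:3,:3]; p2["t"]=M[:3,3]
    return o,p,p2
def show(ts,p,p2):
    for t in ts:
        for r in optics.landmark_of(p,t):
            if r["confidence"]>.25: print(t,np.array(r["at"]),round(r["confidence"],2),proj(p2,r["at"]).round())
E
python3 - <<'E'
from h import *
o,p,q=wrist(); cv2.imwrite("pics/w1.png",p["color"])
print(o["time_s"],o["eef_pos"],o["joints"],p["tool_from_camera"])
print("stand",proj(q,[.528,-.294,.066]),"fix",proj(q,[.6,-.06,.03]))
show(["stand","probe","fixture","latch_knob","spot"],p,q)
E
```

```text
2.575 [ 0.4116 -0.2939  0.3382] [-38.4319 -14.5333  89.4104   0.0208 105.0549 -40.8734] [[-0.0007 -0.9575 -0.2883  0.0796]
 [ 1.     -0.0007 -0.0004 -0.0008]
 [ 0.0002 -0.2883  0.9575 -0.1908]
 [ 0.      0.      0.      1.    ]]
stand [389.3988 166.1012] fix [448.1719  12.223 ]
stand [ 0.5248 -0.2938  0.0039] 0.8 [380. 160.]
probe [ 0.5313 -0.2888  0.0241] 0.8 [386. 159.]
probe [ 0.5245 -0.2902  0.0006] 0.5 [379. 158.]
fixture [ 0.597  -0.0612 -0.0001] 0.57 [438.  19.]
spot [ 0.6099 -0.0609  0.0327] 0.89 [455.  13.]
```

View pics/w1.png

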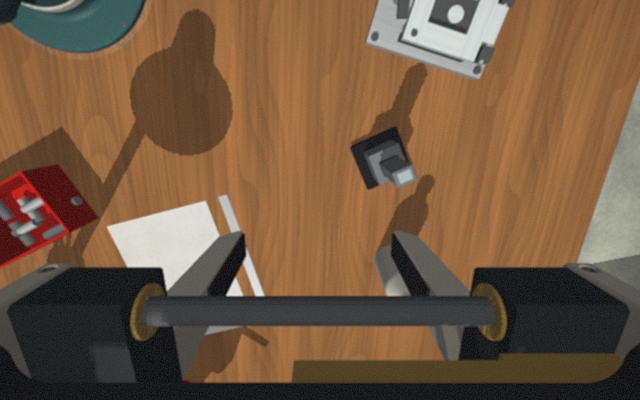

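Wrist view: the stand is at (385,160), the probe top at (404,176) and the steel fixture at (440,30). Next I move over the fixture.

>>> arm_command(
  moves=[
    [0.25,0.5,0,0,0,0,1],
    [0.5,1,0,0,0,0,1],
    [0.5,1,0,0,0,0,1],
  ],
)

```text
time_s: 3.25
eef_pos: [0.471, -0.1745, 0.3372]
eef_rot: [[-0.042, 0.999, -0.0], [0.999, 0.042, 0.0], [0.0, -0.0, -1.0]]
ft_force: [-0.1, -0.9, -0.8]
finger_gap: 0.093
grasp_force: 0.0
```

>>> arm_command(
  moves=[
    [0.25,0.5,-0.3,0,0,0,1],
    [0.5,1,-0.6,0,0,0,1],
    [0.5,1,-0.7,0,0,0,1],
    [0.5,1,-0.7,0,0,0,1],
  ],
)

```text
time_s: 3.75
eef_pos: [0.5299, -0.0563, 0.2512]
eef_rot: [[-0.041, 0.999, -0.004], [0.999, 0.041, 0.0], [0.001, -0.004, -1.0]]
ft_force: [-0.8, 0.1, -0.5]
finger_gap: 0.0933
grasp_force: 0.0
```

```bash
python3 - <<'E'
from h import *
o,p,q=wrist(); cv2.imwrite("pics/w2.png",p["color"])
print(o["time_s"],o["eef_pos"],o["joints"])
show(["fixture","latch_pivot","latch_knob","leaf_front","spot","block"],p,q)
E
```

```text
3.75 [ 0.5299 -0.0563  0.2512] [ -8.8008 -11.5509  94.9142  -0.0084  96.8446 -11.1576]
fixture [ 0.5962 -0.0575  0.0011] 0.56 [362. 168.]
latch_pivot [ 0.5244 -0.0387  0.0528] 0.92 [316. 160.]
latch_knob [0.5224 0.0095 0.0654] 0.75 [316. 123.]
leaf_front [ 0.5403 -0.0449  0.0388] 0.62 [327. 163.]
spot [ 0.6102 -0.0653  0.0292] 0.7 [373. 177.]
block [ 0.6028 -0.0577  0.0183] 0.66 [368. 171.]
```

View pics/w2.png

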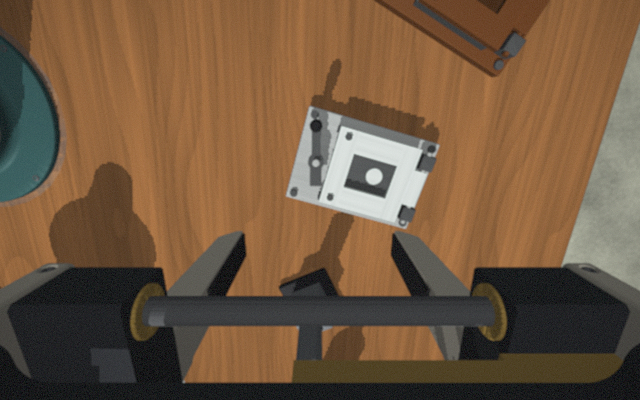

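The fixture fills the middle: pivot screw (316,162), black knob (316,125), ground spot (374,177). This matches the networks and confirms the steel one. The fingers already close tangentially to the knob, so I descend around it.

```bash
python3 - <<'E'
from h import *
o,p,q=wrist()
g=cv2.cvtColor(p["color"],cv2.COLOR_BGR2GRAY)
m=(g[155:200,345:400]>190).astype(np.uint8)
n,l,s,c=cv2.connectedComponentsWithStats(m)
for i in range(1,n):
    if 100<s[i,4]<900: uv=c[i]+[345,155]; print(s[i],uv,ray(q,uv,.032))
for r in optics.masks_of(p,"latch_knob")[:2]:
    v,u=np.nonzero(r["pixels"]); print(r["confidence"],len(u),u.mean(),v.mean(),u.min(),u.max(),v.min(),v.max())
print("knob",ray(q,(316,125),.0855),ray(q,(316,125),.07),"pivot",ray(q,(316,162),.0585))
E
```

```text
[  0   0  55  45 885] [380.2124 182.487 ] [ 0.6228 -0.074   0.032 ]
[ 20  13  16  15 188] [372.2394 174.7872] [ 0.6099 -0.0629  0.032 ]
0.87 682 315.0205278592375 152.95454545454547 308 322 118 184
knob [0.5246 0.0074 0.0855] [0.5245 0.0067 0.07  ] pivot [ 0.5262 -0.0426  0.0585]
```

>>> arm_command(
  moves=[
    [-0.03,0.3,-0.4,0,0,0,0.6],
    [-0.06,0.54,-0.8,0,0,0,0.5],
    [-0.06,0.54,-1,0,0,0,0.5],
    [-0.06,0.54,-1,0,0,0,0.5],
  ],
)

```text
time_s: 4.7
eef_pos: [0.5223, 0.0087, 0.132]
eef_rot: [[-0.041, 0.999, -0.003], [0.999, 0.041, 0.0], [0.0, -0.003, -1.0]]
ft_force: [0.2, -0.7, 0.2]
finger_gap: 0.0579
grasp_force: 0.0
```

>>> arm_command(
  moves=[
    [0.02,0,-0.3,0,0,0,0.5],
    [0.02,0,-0.58,0,0,0,0.45],
    [0.02,0,-0.58,0,0,0,0.3],
    [0.02,0,-0.58,0,0,0,0],
    [0.02,0,-0.58,0,0,0,0],
    [0.02,0,-0.58,0,0,0,0],
    [0.02,0,-0.58,0,0,0,0],
  ],
  force=8,
)

```text
time_s: 5.58
eef_pos: [0.5257, 0.0086, 0.0642]
eef_rot: [[-0.04, 0.999, 0.001], [0.999, 0.04, -0.0], [-0.0, 0.001, -1.0]]
ft_force: [-0.2, 0.2, 0.9]
finger_gap: 0.0012
grasp_force: 0.0
```

```bash
python3 - <<'E'
from h import *
o,p,q=wrist(); cv2.imwrite("pics/w3.png",p["color"])
show(["latch_pivot","latch_knob","spot"],p,q)
s=optics.snapshot("side");show(["latch_pivot","latch_knob"],s,s)
print(o["eef_pos"],proj(q,o["eef_pos"]),proj(s,o["eef_pos"]))
c=cv2.resize(s["color"][150:250,290:390],(390,390),interpolation=3)
w=cv2.resize(p["color"][0:400,120:520],(390,390))
cv2.imwrite("pics/w3.png",np.hstack([c,w]))
E
```

```text
latch_knob [0.5211 0.0087 0.0693] 0.86 [313. 230.]
latch_pivot [ 0.5635 -0.4929  0.0007] 0.7 [397. 149.]
latch_pivot [0.6503 0.2222 0.0528] 0.67 [267. 230.]
latch_pivot [ 0.5221 -0.0398  0.0493] 0.52 [346. 202.]
latch_knob [0.6731 0.2628 0.0685] 0.54 [252. 230.]
latch_knob [0.5245 0.0091 0.0685] 0.47 [337. 205.]
[0.5257 0.0086 0.0642] [319.3335 227.6414] [337.2267 205.4669]
```

View pics/w3.png

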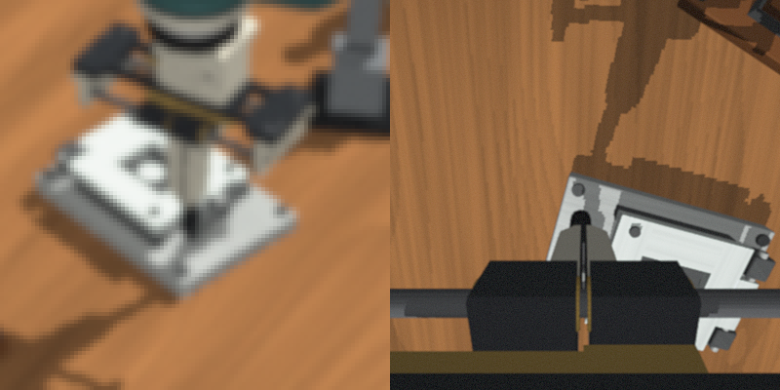

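```bash
python3 - <<'E'
from h import *
o,p,q=wrist()
c=p["color"][195:275,270:370]
cv2.imwrite("pics/w4.png",cv2.resize(c,(750,600),interpolation=0))
print(p["mtx"][0,0])
for uv in [(316,222),(316,228)]:
    for z in (.0515,.0685,.0855): print(uv,z,ray(q,uv,z))
y=o["eef_rot"][:,0]
for d in (-.0075,.0075): print(proj(q,o["eef_pos"]+d*y))
E
```

```text
285.28429783336117
(316, 222) 0.0515 [0.523  0.0081 0.0515]
(316, 222) 0.0685 [0.5229 0.0148 0.0685]
(316, 222) 0.0855 [0.5228 0.0215 0.0855]
(316, 228) 0.0515 [0.5232 0.0031 0.0515]
(316, 228) 0.0685 [0.5231 0.0103 0.0685]
(316, 228) 0.0855 [0.5229 0.0174 0.0855]
[319.3273 237.1964]
[319.3387 217.884 ]
```

View pics/w4.png

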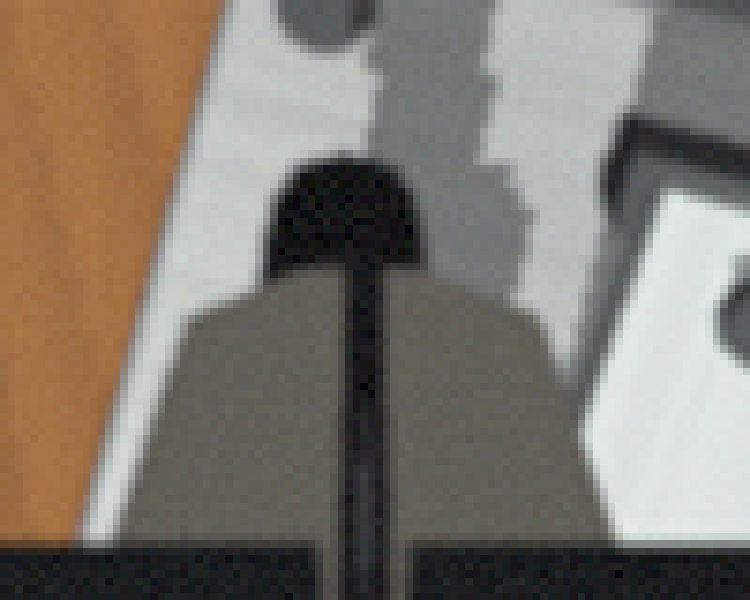

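The fingers shut empty. In the picture their visible tips sit above the knob: the knob base shows at (316,222) while its top is hidden under the tips. I open, go lower and try again, watching the force.

>>> arm_command(
  moves=[
    [-0.02,-0.01,0.15,0,0,0,0.4],
    [-0.02,-0.01,0.15,0,0,0,0.4],
    [-0.02,-0.01,0.15,0,0,0,0.4],
    [-0.02,-0.01,0.0,0,0,0,0.4],
    [-0.02,-0.01,-0.07,0,0,0,0.4],
    [-0.02,-0.01,-0.07,0,0,0,0.4],
  ],
  force=8,
)

```text
time_s: 6.72
eef_pos: [0.5224, 0.0075, 0.0539]
eef_rot: [[-0.04, 0.999, -0.002], [0.999, 0.04, 0.0], [0.0, -0.002, -1.0]]
ft_force: [1.2, -0.8, -0.3]
finger_gap: 0.0371
grasp_force: 0.0
```

>>> arm_command(
  moves=[
    [0,0,0,0,0,0,0.2],
    [0,0,0,0,0,0,0.1],
    [0,0,0,0,0,0,0],
    [0,0,0,0,0,0,0],
    [0,0,0,0,0,0,0],
  ],
  force=8,
)

```text
time_s: 7.35
eef_pos: [0.5233, 0.0074, 0.0555]
eef_rot: [[-0.04, 0.999, 0.001], [0.999, 0.04, 0.0], [-0.0, 0.001, -1.0]]
ft_force: [2.3, -0.1, 0.0]
finger_gap: 0.0136
grasp_force: 7.5
```

```bash
python3 - <<'E'
from h import *
o,p,q=wrist()
c=p["color"][180:280,260:380]
cv2.imwrite("pics/w5.png",cv2.resize(c,(720,600),interpolation=0))
E
```

```text
(no output)
```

View pics/w5.png

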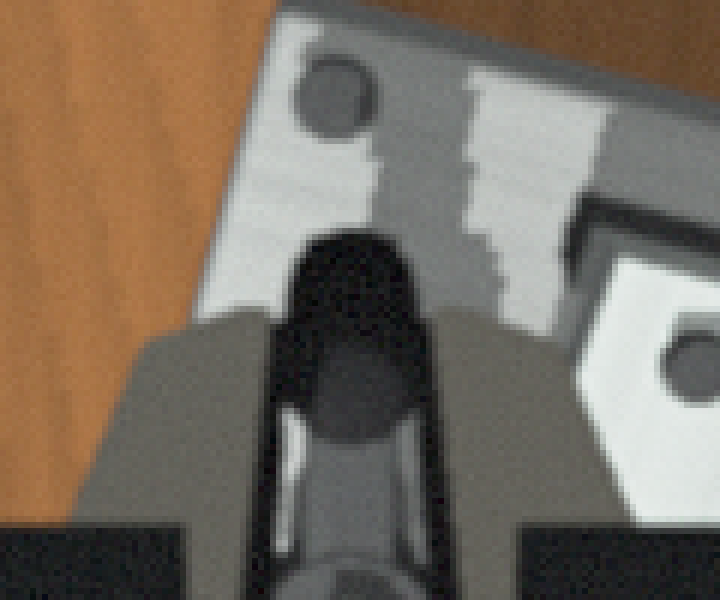

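The knob is now properly between the pads: its top is at (321,245) and its base shows above at (319,220). I start the arc, 36° first.

>>> arm_command(
  moves=[
    [-0.063,-0.007,0,0,0,0.2,0],
    [-0.126,-0.023,0,0,0,0.4,0],
    [-0.184,-0.048,0,0,0,0.6,0],
    [-0.238,-0.083,0,0,0,0.8,0],
    [-0.238,-0.083,0,0,0,0.8,0],
  ],
)

```text
time_s: 8.02
eef_pos: [0.4946, -0.003, 0.0555]
eef_rot: [[-0.619, 0.785, 0.001], [0.785, 0.619, -0.001], [-0.001, -0.0, -1.0]]
ft_force: [2.1, -4.1, -0.8]
finger_gap: 0.0143
grasp_force: 7.3
```

>>> arm_command(
  moves=[
    [-0.048,-0.043,0,0,0,0.2,0],
    [-0.088,-0.093,0,0,0,0.4,0],
    [-0.12,-0.148,0,0,0,0.6,0],
    [-0.143,-0.208,0,0,0,0.8,0],
    [-0.143,-0.208,0,0,0,0.8,0],
  ],
)

```text
time_s: 8.65
eef_pos: [0.478, -0.0278, 0.0555]
eef_rot: [[-0.962, 0.273, 0.001], [0.273, 0.962, -0.0], [-0.001, 0.0, -1.0]]
ft_force: [4.6, -2.7, -1.5]
finger_gap: 0.014
grasp_force: 7.2
```

```bash
python3 - <<'E'
from h import *
o,p,q=wrist()
print(o["eef_pos"],o["ft_force"],o["torque"],o["grasp_force"],o["finger_gap"])
show(["latch_knob","latch_pivot"],p,q)
for n in("scene","side"):
    s=optics.snapshot(n);show(["latch_knob","latch_pivot","fixture","leaf_front"],s,s)
E
```

```text
[ 0.478  -0.0278  0.0555] [ 4.633  -2.7193 -1.4634] [-0.3879 -1.0652  0.0077] 7.200524438376306 0.014014737098587825
latch_knob [ 0.4744 -0.0295  0.0689] 0.62 [316. 233.]
latch_pivot [ 0.5263 -0.0405  0.0523] 0.79 [321. 287.]
latch_knob [0.6687 0.2628 0.0708] 0.72 [406. 196.]
latch_knob [ 0.4769 -0.0303  0.0661] 0.56 [300. 176.]
latch_pivot [ 0.5242 -0.0434  0.0495] 0.57 [301. 191.]
latch_pivot [0.6484 0.2178 0.0514] 0.56 [390. 198.]
fixture [ 0.5976 -0.0601 -0.0026] 0.56 [304. 219.]
fixture [0.714  0.1872 0.0026] 0.56 [388. 225.]
leaf_front [ 0.5465 -0.0458  0.0447] 0.68 [303. 197.]
leaf_front [0.6671 0.214  0.0399] 0.6 [391. 205.]
latch_knob [ 0.4755 -0.03    0.0696] 0.66 [356. 204.]
latch_knob [0.6748 0.2634 0.0698] 0.44 [252. 230.]
latch_pivot [0.6497 0.2189 0.0562] 0.49 [268. 228.]
latch_pivot [ 0.5219 -0.0416  0.0489] 0.42 [346. 201.]
fixture [ 0.7197  0.1863 -0.0058] 0.82 [259. 228.]
fixture [ 0.5983 -0.0588  0.0021] 0.67 [330. 201.]
leaf_front [ 0.5449 -0.048   0.047 ] 0.67 [342. 198.]
leaf_front [0.6668 0.2117 0.0404] 0.59 [265. 229.]
```

>>> arm_command(
  moves=[
    [-0.005,-0.021,0,0,0,0.067,0],
    [-0.005,-0.021,0,0,0,0.067,0],
    [-0.005,-0.021,0,0,0,0.067,0],
  ],
)

```text
time_s: 9.68
eef_pos: [0.4774, -0.0298, 0.0555]
eef_rot: [[-0.975, 0.224, 0.001], [0.224, 0.975, 0.0], [-0.001, 0.0, -1.0]]
ft_force: [4.6, -0.0, -0.8]
finger_gap: 0.0142
grasp_force: 7.3
```

>>> arm_command(
  moves=[
    [-0.005,-0.021,0,0,0,0.067,0],
    [-0.005,-0.021,0,0,0,0.067,0],
    [-0.005,-0.021,0,0,0,0.067,0],
  ],
)

```text
time_s: 10.05
eef_pos: [0.4773, -0.0307, 0.0556]
eef_rot: [[-0.985, 0.172, 0.002], [0.172, 0.985, 0.004], [-0.001, 0.004, -1.0]]
ft_force: [9.7, 14.0, -2.0]
finger_gap: 0.0143
grasp_force: 7.1
```

The latch is at its stop (reaction 14 N, pose stuck). I release and lift, then head for the probe.

>>> arm_command(
  moves=[
    [0,0.01,0,0,0,0,0.4],
    [0,0.01,0,0,0,0,0.4],
    [0,0.01,0,0,0,0,0.4],
    [0,0.01,0.4,0,0,0,0.5],
    [0,0.01,0.8,0,0,0,0.7],
    [0,0.01,1,0,0,0,1],
  ],
)

```text
time_s: 10.8
eef_pos: [0.4767, -0.0315, 0.1781]
eef_rot: [[-0.986, 0.169, 0.002], [0.169, 0.986, -0.0], [-0.003, 0.0, -1.0]]
ft_force: [-0.6, 0.2, -0.8]
finger_gap: 0.0618
grasp_force: 0.0
```

>>> arm_command(
  moves=[
    [0.1,-0.4,0.5,0,0,-0.2,1],
    [0.2,-0.8,1,0,0,-0.4,1],
    [0.2,-1,1,0,0,-0.6,1],
    [0.2,-1,1,0,0,-0.6,1],
  ],
)

```text
time_s: 11.3
eef_pos: [0.5006, -0.1537, 0.2968]
eef_rot: [[-0.799, 0.601, 0.001], [0.601, 0.799, -0.001], [-0.002, 0.0, -1.0]]
ft_force: [-0.3, 0.4, -0.2]
finger_gap: 0.0925
grasp_force: 0.0
```

>>> arm_command(
  moves=[
    [0.1,-0.4,0,0,0,-0.2,1],
    [0.2,-0.8,0,0,0,-0.4,1],
    [0.2,-1,0,0,0,-0.6,1],
    [0.2,-1,0,0,0,-0.6,1],
  ],
)

```text
time_s: 11.8
eef_pos: [0.524, -0.2718, 0.294]
eef_rot: [[-0.443, 0.896, -0.002], [0.896, 0.443, 0.001], [0.002, -0.001, -1.0]]
ft_force: [-0.4, -0.4, 0.1]
finger_gap: 0.093
grasp_force: 0.0
```

>>> arm_command(
  moves=[
    [0.15,-0.4,0,0,0,0,1],
    [0.24,-0.6,0,0,0,0,1],
    [0.24,-0.6,0,0,0,0,1],
  ],
)

```text
time_s: 12.18
eef_pos: [0.5534, -0.3429, 0.2943]
eef_rot: [[-0.447, 0.895, -0.001], [0.895, 0.447, 0.001], [0.002, -0.001, -1.0]]
ft_force: [-0.4, 0.5, -0.4]
finger_gap: 0.0929
grasp_force: 0.0
```

```bash
python3 - <<'E'
from h import *
o,p,q=wrist(); print(o["time_s"],o["eef_pos"],o["eef_rot"][:,1],o["ft_force"])
show(["probe","stand"],p,q)
for n in("scene","side"):
    s=optics.snapshot(n);show(["latch_knob"],s,s)
c=p["color"]
cv2.imwrite("pics/w6.png",cv2.resize(c[60:260,200:460],(780,600),interpolation=3))
for t in ("probe","stand"):
  for r in optics.masks_of(p,t)[:1]:
    v,u=np.nonzero(r["pixels"]); print(t,cv2.minAreaRect(np.c_[u,v].astype(np.float32)))
E
```

```text
12.175 [ 0.5534 -0.3429  0.2943] [ 0.8947  0.4466 -0.0006] [-0.4157  0.5464 -0.4214]
probe [ 0.5307 -0.2896  0.0232] 0.87 [321. 127.]
probe [ 0.5665 -0.5004 -0.004 ] 0.74 [288. 239.]
stand [ 0.5231 -0.2917  0.0028] 0.9 [316. 126.]
stand [ 0.5289 -0.2912  0.0214] 0.45 [320. 128.]
latch_knob [0.671  0.266  0.0708] 0.73 [408. 196.]
latch_knob [ 0.476  -0.0317  0.0658] 0.49 [300. 176.]
latch_knob [0.6719 0.2614 0.0704] 0.59 [253. 230.]
latch_knob [ 0.4782 -0.0312  0.0712] 0.58 [356. 203.]
probe ((318.0, 132.5), (23.0, 28.0), 90.0)
stand ((318.5, 126.0), (56.0, 57.0), 90.0)
```

View pics/w6.png

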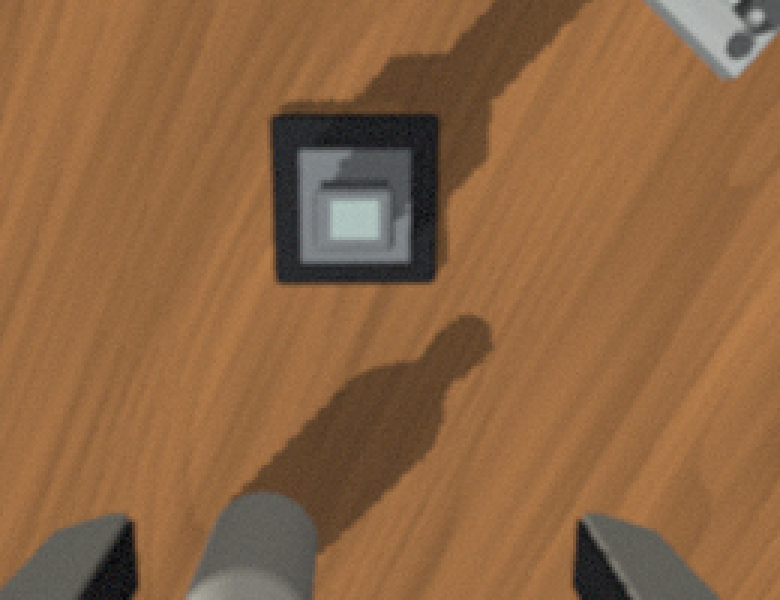

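The stand is square with the tool, at crop (355,200). The probe's top is at pixel (318,133). The bottle's top shows at the lower left (285,235).

```bash
python3 - <<'E'
from h import *
o,p,q=wrist()
print("top",ray(q,(318.3,133),.156),"edges",ray(q,(305.5,133),.13),ray(q,(330.5,133),.13))
print("post",ray(q,(318.3,128.7),.066),"foot",ray(q,(318.5,126),.006), o["eef_pos"])
E
```

```text
top [ 0.5266 -0.2917  0.156 ] edges [ 0.5134 -0.3002  0.13  ] [ 0.5408 -0.2866  0.13  ]
post [ 0.5267 -0.2917  0.066 ] foot [ 0.5266 -0.2906  0.006 ] [ 0.553  -0.3429  0.2957]
```

>>> arm_command(
  moves=[
    [-0.11,0.22,-0.2,0,0,0,1],
    [-0.22,0.43,-0.5,0,0,0,1],
    [-0.22,0.43,-0.8,0,0,0,1],
    [-0.22,0.43,-1,0,0,0,1],
    [-0.22,0.43,-1,0,0,0,1],
  ],
)

```text
time_s: 13.3
eef_pos: [0.5259, -0.2913, 0.1738]
eef_rot: [[-0.444, 0.896, -0.002], [0.896, 0.444, 0.001], [0.002, -0.002, -1.0]]
ft_force: [0.8, 0.4, 1.4]
finger_gap: 0.0929
grasp_force: 0.0
```

>>> arm_command(
  moves=[
    [0,0,-0.3,0,0,0,1],
    [0,0,-0.55,0,0,0,1],
    [0,0,-0.7,0,0,0,1],
    [0,0,-0.7,0,0,0,0.5],
    [0,0,-0.7,0,0,0,0.4],
    [0,0,-0.7,0,0,0,0],
    [0,0,-0.7,0,0,0,0],
    [0,0,-0.7,0,0,0,0],
    [0,0,-0.7,0,0,0,0],
  ],
  force=25,
)

```text
time_s: 14.42
eef_pos: [0.5266, -0.2917, 0.0914]
eef_rot: [[-0.444, 0.896, 0.0], [0.896, 0.444, -0.0], [-0.0, 0.0, -1.0]]
ft_force: [-1.0, -0.2, 0.5]
finger_gap: 0.0374
grasp_force: 0.0
```

>>> arm_command(
  moves=[
    [0,0,0,0,0,0,0],
    [0,0,0,0,0,0,0],
    [0,0,0,0,0,0,0],
    [0,0,0,0,0,0,0],
  ],
  force=25,
)

```text
time_s: 14.92
eef_pos: [0.5266, -0.2917, 0.0913]
eef_rot: [[-0.444, 0.896, 0.0], [0.896, 0.444, 0.0], [0.0, 0.0, -1.0]]
ft_force: [0.5, 0.1, 1.1]
finger_gap: 0.0298
grasp_force: 25.0
```

>>> arm_command(
  moves=[
    [0,0,0.1,0,0,0,0],
    [0,0,0.3,0,0,0,0],
    [0,0,0.5,0,0,0,0],
    [0,0,0.75,0,0,0,0],
    [0,0,1,0,0,0,0],
    [0,0,1,0,0,0,0],
    [0,0,1,0,0,0,0],
  ],
)

```text
time_s: 15.8
eef_pos: [0.5264, -0.2916, 0.2103]
eef_rot: [[-0.444, 0.896, -0.001], [0.896, 0.444, 0.001], [0.001, -0.001, -1.0]]
ft_force: [-0.4, -1.0, -2.5]
finger_gap: 0.03
grasp_force: 25.0
```

```bash
python3 - <<'E'
from h import *
o=monitor.get_obs(); print(o["time_s"],o["eef_pos"],o["finger_gap"],o["grasp_force"],o["ft_force"],o["torque"])
for n in("scene","side"):
    s=optics.snapshot(n);show(["probe","probe_tip","stand","latch_knob","spot"],s,s)
    if n=="side": cv2.imwrite("pics/s7.png",cv2.resize(s["color"][110:230,290:430],(700,600),interpolation=3))
E
```

```text
15.8 [ 0.5264 -0.2916  0.2103] 0.030048163341251093 24.98220920562744 [-0.3956 -1.0436 -2.5274] [-0.0304 -0.119  -0.0061]
probe [ 0.531  -0.2889  0.1449] 0.51 [224. 196.]
stand [ 0.5296 -0.2935  0.0006] 0.71 [229. 222.]
stand [ 0.5503 -0.0445  0.0416] 0.38 [304. 199.]
latch_knob [ 0.4761 -0.0317  0.0661] 0.53 [300. 176.]
latch_knob [0.6739 0.2664 0.0723] 0.44 [408. 196.]
spot [ 0.6053 -0.0593  0.034 ] 0.58 [305. 214.]
probe [ 0.5267 -0.2845  0.1455] 0.59 [383. 145.]
stand [ 0.5258 -0.2934  0.0011] 0.84 [381. 176.]
latch_knob [ 0.4772 -0.0327  0.0731] 0.69 [356. 202.]
latch_knob [0.6736 0.2633 0.0705] 0.56 [252. 230.]
spot [0.512  0.3088 0.0028] 0.56 [285. 276.]
spot [ 0.6116 -0.0615  0.032 ] 0.53 [328. 193.]
spot [ 0.5287 -0.2868  0.1463] 0.46 [382. 144.]
```

View pics/s7.png

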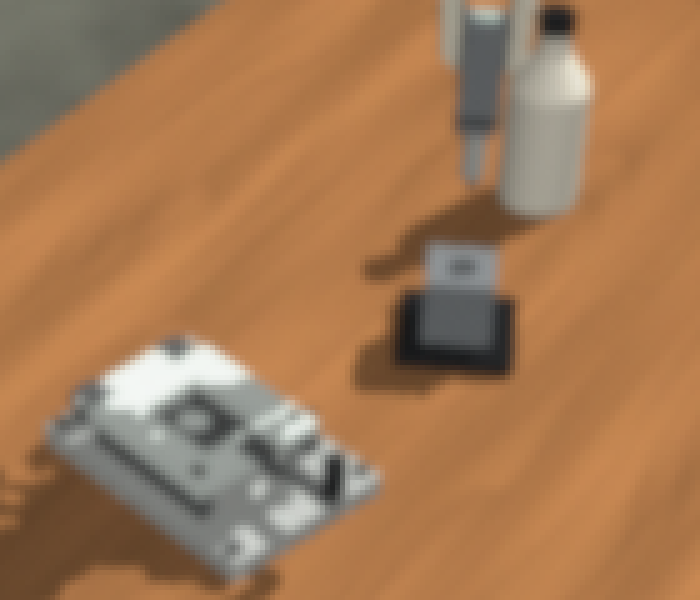

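Held upright, with the tip clear of the stand. Moving above the spot.

>>> arm_command(
  moves=[
    [0.1,0.2,0,0,0,0,0],
    [0.22,0.6,0,0,0,0,0],
    [0.35,0.95,0,0,0,0,0],
    [0.35,0.95,0,0,0,0,0],
  ],
)

```text
time_s: 16.9
eef_pos: [0.5693, -0.1754, 0.2114]
eef_rot: [[-0.446, 0.895, 0.0], [0.895, 0.446, 0.0], [0.0, 0.0, -1.0]]
ft_force: [-0.3, 0.0, -1.9]
finger_gap: 0.03
grasp_force: 25.0
```

>>> arm_command(
  moves=[
    [0.1,0.3,-0.1,0,0,0,0],
    [0.2,0.6,-0.2,0,0,0,0],
    [0.3,0.85,-0.35,0,0,0,0],
    [0.345,0.96,-0.45,0,0,0,0],
    [0.345,0.96,-0.5,0,0,0,0],
    [0.345,0.96,-0.5,0,0,0,0],
  ],
)

```text
time_s: 17.65
eef_pos: [0.6097, -0.0636, 0.1512]
eef_rot: [[-0.443, 0.896, -0.0], [0.896, 0.443, -0.0], [-0.0, -0.001, -1.0]]
ft_force: [-0.0, -0.3, -1.2]
finger_gap: 0.0296
grasp_force: 25.0
```

```bash
python3 - <<'E'
from h import *
o,p,q=wrist(); print(o["time_s"],o["eef_pos"],o["eef_rot"][:,1],o["finger_gap"],o["ft_force"])
show(["probe_tip","spot","probe"],p,q)
tip=o["eef_pos"]+[0,0,-.0747]
print("tip,spot px",proj(q,tip),proj(q,[.6098,-.0625,.032]))
im=[cv2.resize(p["color"][90:290,220:420],(400,400),interpolation=3)]
for n in("scene","side"):
    s=optics.snapshot(n);show(["spot","probe_tip","probe"],s,s)
    u=proj(s,[.61,-.062,.05]).round().astype(int);print(n,u,proj(s,tip),proj(s,[.6098,-.0625,.032]))
    im.append(cv2.resize(s["color"][u[1]-25:u[1]+25,u[0]-25:u[0]+25],(200,200),interpolation=3))
cv2.imwrite("pics/w8.png",np.hstack([im[0],np.vstack(im[1:])]))
E
```

```text
17.65 [ 0.6097 -0.0636  0.1512] [ 0.8964  0.4432 -0.0005] 0.029581116480909175 [-0.0399 -0.3005 -1.196 ]
spot [ 0.6093 -0.0608  0.03  ] 0.77 [320. 184.]
probe [ 0.6039 -0.0583  0.0157] 0.28 [317. 177.]
tip,spot px [319.3494 198.3024] [319.6819 186.059 ]
spot [ 0.6104 -0.06    0.0321] 0.64 [305. 216.]
probe_tip [0.5572 0.4737 0.    ] 0.7 [443. 167.]
probe [ 0.5746 -0.4961  0.0019] 0.57 [169. 252.]
scene [304 213] [303.817  208.5672] [304.3345 216.2215]
spot [ 0.612  -0.0617  0.0292] 0.46 [328. 193.]
probe [ 0.6101 -0.0585  0.0865] 0.63 [328. 181.]
side [328 189] [328.5416 182.6981] [328.2457 192.8827]
```

View pics/w8.png

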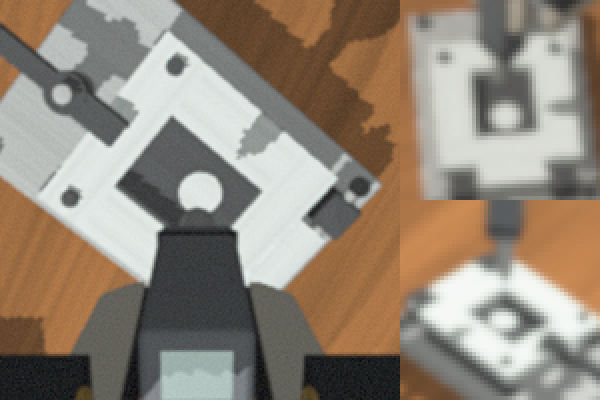

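The wrist view shows the spot at crop (201,192), which matches the projection, with the sleeve end just in front of it. The latch nose lies across the frame. In both side views the tip sits above the spot. I descend to just above it and check again.

>>> arm_command(
  moves=[
    [0.002,0.008,-0.1,0,0,0,0],
    [0.002,0.008,-0.2,0,0,0,0],
    [0.002,0.008,-0.3,0,0,0,0],
    [0.002,0.008,-0.32,0,0,0,0],
    [0.002,0.008,-0.32,0,0,0,0],
  ],
)

```text
time_s: 18.88
eef_pos: [0.6102, -0.0616, 0.1128]
eef_rot: [[-0.444, 0.896, -0.0], [0.896, 0.444, 0.0], [0.0, -0.0, -1.0]]
ft_force: [0.0, -0.5, -2.3]
finger_gap: 0.0299
grasp_force: 25.0
```

```bash
python3 - <<'E'
from h import *
o,p,q=wrist(); print(o["time_s"],o["eef_pos"],o["finger_gap"],o["ft_force"])
e=o["eef_pos"]; x=o["eef_rot"][:,0]
S=[.6100,-.0622,.032]
print("tip",proj(q,e+[0,0,-.0753]),"sleeve front",proj(q,e+[0,0,-.0653]+.008*x),"spot",proj(q,S),"spotfar",proj(q,S+.012*x),"body front low",proj(q,e+[0,0,-.0253]+.012*x))
cv2.imwrite("pics/w9.png",cv2.resize(p["color"][140:240,260:380],(720,600),interpolation=0))
E
```

```text
18.875 [ 0.6102 -0.0616  0.1128] 0.029945428881950373 [ 0.0123 -0.4603 -2.3078]
tip [319.3221 198.136 ] sleeve front [319.3704 193.0064] spot [318.7943 196.9817] spotfar [318.7944 185.2506] body front low [319.5869 201.7934]
```

View pics/w9.png

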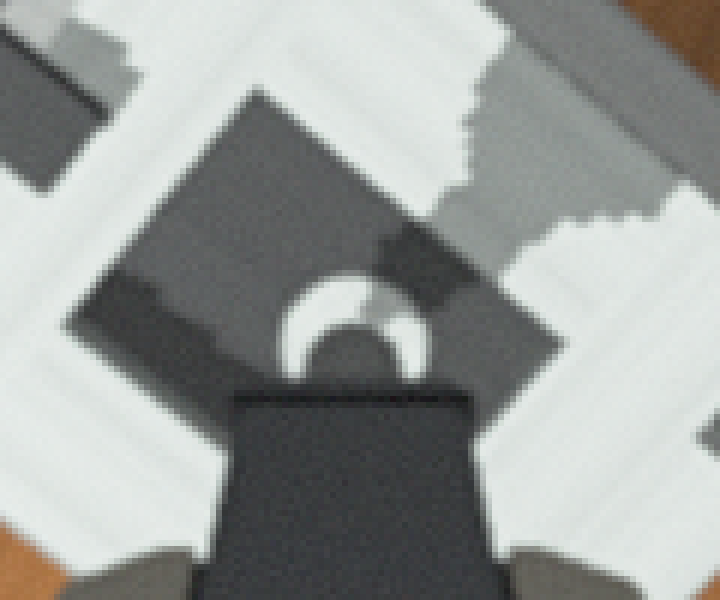

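The sleeve end (353,322) is concentric with the bright disc (355,~350) to within about 1 mm. Pressing slowly now.

>>> arm_command(
  moves=[
    [0,-0.003,-0.02,0,0,0,0],
    [0,-0.003,-0.035,0,0,0,0],
    [0,-0.003,-0.045,0,0,0,0],
    [0,-0.003,-0.055,0,0,0,0],
    [0,-0.003,-0.065,0,0,0,0],
    [0,-0.003,-0.065,0,0,0,0],
    [0,-0.003,-0.065,0,0,0,0],
  ],
)

```text
time_s: 19.8
eef_pos: [0.6103, -0.0619, 0.1053]
eef_rot: [[-0.444, 0.896, 0.0], [0.896, 0.444, -0.0], [-0.0, 0.0, -1.0]]
ft_force: [-1.5, -0.0, 1.9]
finger_gap: 0.0305
grasp_force: 25.0
```

```bash
python3 - <<'E'
from h import *
import time
for i in range(4):
    o=monitor.get_obs(); print(o["eef_pos"],o["ft_force"],o["torque"]); optics.snapshot("side")
E
```

```text
[ 0.6103 -0.0619  0.1053] [-1.5178 -0.0033  1.9377] [-0.0162  0.1253 -0.0214]
[ 0.6103 -0.062   0.1053] [-0.8536 -0.4802  1.6063] [-0.0786  0.135   0.0059]
[ 0.6103 -0.0619  0.1053] [ 0.0061 -0.969   1.6803] [-0.0341  0.0938  0.0073]
[ 0.6103 -0.0619  0.1053] [-1.2503 -0.3615  1.046 ] [-0.0023  0.0731  0.0047]
```

>>> arm_command(
  moves=[
    [0,0,-0.009,0,0,0,0],
    [0,0,-0.018,0,0,0,0],
    [0,0,-0.018,0,0,0,0],
    [0,0,-0.018,0,0,0,0],
    [0,0,-0.018,0,0,0,0],
    [0,0,-0.018,0,0,0,0],
  ],
)

```text
time_s: 20.75
eef_pos: [0.6103, -0.0619, 0.103]
eef_rot: [[-0.444, 0.896, 0.0], [0.896, 0.444, -0.0], [-0.0, 0.0, -1.0]]
ft_force: [-0.3, 0.1, 4.0]
finger_gap: 0.03
grasp_force: 25.0
```

```bash
python3 - <<'E'
from h import *
f=[]
for i in range(8):
    o=monitor.get_obs(); f.append(o["ft_force"]); p=optics.snapshot("side" if i<7 else "scene")
print(o["time_s"],o["eef_pos"],np.mean(f,0),o["torque"],o["grasp_force"],o["finger_gap"])
show(["latch_knob","leaf_front","block","spot"],p,p)
o,p,q=wrist()
# sleeve / spot columns and rows again, without viewing: bright disc
g=cv2.cvtColor(p["color"],cv2.COLOR_BGR2GRAY); print(g[178:204:2,306:334:2])
e=o["eef_pos"];x=o["eef_rot"][:,0]
print("pred sleeve",proj(q,e+[0,0,-.0653]+.008*x),"spot far",proj(q,np.array([.61,-.0622,.032])+.012*x))
E
```

```text
21.1 [ 0.6103 -0.0619  0.103 ] [-0.5186  0.0999  3.3439] [-0.0528 -0.0068 -0.0208] 24.988034069538116 0.02961460438082041
latch_knob [0.6702 0.2635 0.0694] 0.42 [407. 196.]
leaf_front [0.6669 0.2092 0.0409] 0.97 [390. 205.]
leaf_front [ 0.5495 -0.0451  0.0478] 0.61 [303. 197.]
leaf_front [ 0.599  -0.0613  0.0022] 0.44 [304. 218.]
block [ 0.6065 -0.0544  0.0173] 0.52 [306. 217.]
spot [ 0.6082 -0.0593  0.0357] 0.73 [305. 215.]
[[ 91  93  95  95  94  95  96  94  90  94  87  90 175 158]
 [ 93  92  89  95  91  95  93  94  91  93  82  59  59 100]
 [ 98  92  96  94  93  92  88  96  90  90  64  60  61  62]
 [ 93  94  94  94  92  91  91  83  65  66  62  66  62  60]
 [ 88  90  93  91  94  89  90  69  54  58  65  60  58  63]
 [ 96  91  90  97 134 168 126 109 104  70  59  61  63  62]
 [ 93  90 116 190 230 227 158 148 148 140 104  62  62  60]
 [ 90 123 215 230 223 163 136 151 148 142 148 113  57  60]
 [ 99 205 233 231 178 100  85  98 121 139 146 147 103  63]
 [119 230 231 187  86  80  81  82  80 105 140 146 126  76]
 [159 229 217 101  77  81  83  82  78  78 123 146 159 104]
 [158 229 184  81  79  87  84  82  82  79 114 163 226 121]
 [128 199 138  76  78  76  74  79  78  63 108 198 199 100]]
pred sleeve [319.3532 192.9942] spot far [318.9349 187.4143]
```

The push is about 5.3 N, roughly 4 mm in. The tip is centred and the grip is firm, so I hand in.

```bash
python3 -c "
from h import *
print(finish_job())"
```

```text
the job is handed in; nothing more can be done
None
```

The latch is turned to its stop over the shut frame, and the job is handed in with the probe still gripped upright on the spot's centre, tip pushed in about 4 mm (about 5 N); the result of the judging was not shown.

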